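Roof the clay tea-light houses

ROBOT

A 7-joint arm with a two-finger parallel gripper is mounted at the origin on the work surface. World frame = base frame: x ahead of the robot, y to its left, z up, the work surface at z = 0. Lengths are in m, angles in degrees, forces in N, time in s.
With the tool pointing down it reaches from about 0.425 to 0.875 m from the base axis. Payload 4.7 kg.
Tool frame: the origin (TCP) lies on the mounting face of the last link; the fingertips stand 182 mm ahead of it and the grasp point (between the pads) lies env.grip_depth ahead of it (env.grip_depth is the distance from the TCP to the grasp point, in m); x points along the fingers, y is the direction in which the jaws open and shut, and the axes are right-handed (so a half turn about x gives the same grasp; the last joint's range is limited). The gripper opens to 87 mm and grips with 3 to 60 N. Pads are 19 mm wide; open, the fingers measure 117 mm over their backs; the gripper's body (75 mm by 190 mm) begins 51 mm behind the grasp point.
Start: joints at [-63.994, 18.392, -4.016, 83.108, 1.295, 78.541, -3.26], TCP at [0.277, 0.588, 0.405] pointing down, gripper open.
Joint ranges: [-163.93, 163.93], [-17.29, 119.83], [-79.2, 71.16], [3.27, 140.29], [-89.18, 269.18], [5.43, 117.66], [-154.24, 154.24]. Speed limits (degrees/s): [147.25, 147.25, 180, 180, 180, 180, 180].

INTERFACE

Orientations are given as [roll, pitch, yaw] about the fixed x, y, z axes, in that order (R = Rz(yaw) Ry(pitch) Rx(roll)).
In Python, from cell import sensors, viewer, env gives the robot as it stands.
- The arm moves only by the tool carry_out, never from a script. Its argument "moves" is a list of rows, each a list of 4 numbers: the shift along the world's x, y, z in cm, then the turn about the world's z in rad. In form: [[tx, ty, tz, spin], ...]. A call has 1 to 12 rows; each row shifts and turns the pose as measured when the row begins; what a row does not reach is not made up. A row lasts 1/10 s, in which the tool goes at most 50 mm and 8.59 degrees, less where a joint would pass 70% of its speed; a pose out of reach is approached as far as the arm can. A call with a gripper value outside its range is refused whole. "hand" is the finger opening in cm, from 0 to 8.7, set as the call begins (left out, the last holds). The fingers move at their own pace and stop on an object; "force" is the grip in N (left out, the last holds). Time passes only in rows, so rows that do not move let the fingers close. It gives the time, the measured TCP pose, the force and the opening at its end, in the units of the state.
- sensors.get_obs(): the state, without advancing time (a new reading comes with each control period).
- viewer.read_camera(name): name is "scene" or "top" or "wrist"; returns the picture (400x640x3 uint8, red, green, blue); there is no depth.
- viewer.camera_model(name): a dict with "K" (3x3 intrinsics, pixels), "extrinsics" (4x4, takes a point from world to camera coordinates). Camera axes: x right, y down, z forward; pixel columns grow to the right and rows downward; lengths in m; the calibration is good to about 2 mm. The wrist camera is an equidistant fisheye: a pixel r from the principal point sees the ray r / f radians off the axis. A picture is of the moment at which its call begins: read the wrist's pose just before it. camera_model takes no time and is no camera call; for the wrist camera it gives the pose at the moment of the call.
- env.sign_off(): hands the job in, once; it reports no verdict.
The state is a dict: "time_s": time; "qpos": joint angles; "joint_velocities": joint speeds; "effort": joint torques, N m; "tool_pos": TCP position; "tool_rot": TCP orientation; "force": force on the tool from outside, world axes, zero at the start; "wrist_torque": the same for the moment, N m; "grip_width": finger opening in m.
Only numpy, scipy, OpenCV 4.12 (cv2) and the standard library are available. Lean on these libraries where they do the work, as an engineer would, in place of code of your own. Each camera call takes 0.05 s, during which the arm holds its last target. There are 200 camera calls.

TASK

Four fired-clay tea-light houses and their four loose roofs stand mixed up on the art-room table. Put each roof on the house it was made for (large square, small square, oblong, round): flat on the walls, centred, square to them, and let go. Leave the houses, the white beaker and the blue vase standing where they are.

Things in the scene. Friction and masses are not known exactly. Their poses are not given: they have to be found in the camera images.
- cottage_top (a point): Buff fired-clay square house, 78 x 78 mm outside, 70 mm high, walls 6 mm thick, open at the top with a tea light on its floor, dark windows and door; loose, heavy enough to stay put unless pushed. The point lies on the house's upright axis, level with the flat top of its walls; point axes x and y run along its walls, z up.
- tower_top (a point): Buff fired-clay small square tower, 52 x 52 mm outside, 90 mm high, walls 5 mm thick, open at the top with a tea light on its floor, dark windows and door; loose, heavy enough to stay put unless pushed. The point lies on the house's upright axis, level with the flat top of its walls; point axes x and y run along its walls, z up.
- longhouse_top (a point): Buff fired-clay oblong house, 96 mm along its own x by 60 mm along its own y outside, 60 mm high, walls 6 mm thick, open at the top with a tea light on its floor, dark windows and door; loose, heavy enough to stay put unless pushed. The point lies on the house's upright axis, level with the flat top of its walls; point x axis runs along its length, z up.
- roundhouse_top (a point): Buff fired-clay round house, 78 mm outside diameter, 80 mm high, walls 6 mm thick, open at the top with a tea light on its floor, dark windows and door; loose, heavy enough to stay put unless pushed. The point lies on the house's upright axis, level with the flat top of its walls; its yaw does not matter, z up.
- cottage_roof_mid (a point): Terracotta large square pyramid roof, eaves 90 x 90 mm, for the large square house; the point's x and y axes run along the eaves and the chimney's faces. Flat underside, 80 mm high in all; the slopes end 36 mm up and a square chimney, 24 x 24 mm, at its centre fills the upper 44 mm: lift it by that. The point lies on the upright axis, half-way up: 40 mm above the underside, 40 mm below the chimney's top; z up.
- tower_roof_mid (a point): Terracotta small square pyramid roof, eaves 62 x 62 mm, for the small square tower; the point's x and y axes run along the eaves and the chimney's faces. Flat underside, 80 mm high in all; the slopes end 36 mm up and a square chimney, 24 x 24 mm, at its centre fills the upper 44 mm: lift it by that. The point lies on the upright axis, half-way up: 40 mm above the underside, 40 mm below the chimney's top; z up.
- longhouse_roof_mid (a point): Terracotta oblong gabled roof, eaves 108 mm along its own x (the ridge) by 72 mm along its own y, for the oblong house; chimney faces lie along x and y. Flat underside, 80 mm high in all; the slopes end 36 mm up and a square chimney, 24 x 24 mm, at its centre fills the upper 44 mm: lift it by that. The point lies on the upright axis, half-way up: 40 mm above the underside, 40 mm below the chimney's top; z up.
- roundhouse_roof_mid (a point): Terracotta round cone roof, eaves 90 mm in diameter, for the round house; its yaw does not matter. Flat underside, 80 mm high in all; the slopes end 36 mm up and a round chimney, 24 mm in diameter, at its centre fills the upper 44 mm: lift it by that. The point lies on the upright axis, half-way up: 40 mm above the underside, 40 mm below the chimney's top; z up.
- beaker: Small open white beaker, 42 mm in diameter, 55 mm high, standing among the houses; a bystander. Origin at the centre of its underside, z up.
- vase: Small blue bud vase, 42 mm at its widest, 68 mm high, standing among the houses; a bystander. Origin at the centre of its underside, z up.
There are look-alikes about, which are no part of the job. Leave any turquoise or yellow look-alike of the part that bears longhouse_roof_mid alone.

How it is judged (in metres and radians):
At the end, for the whole second after the job is handed in: Each roof at rest flat on its own upright house (tilt under 0.08 rad, within 4 mm of the wall tops), within 10 mm of its centre; square and oblong roofs within 0.2 rad of square to the walls (quarter or half turns allowed); houses, beaker and vase upright, within 30 mm of their starts (horizontal distance between cottage_roof_mid and cottage_top below 0.01 m and z of cottage_roof_mid in the frame of cottage_top between 0.036 and 0.044 m and angle between each of cottage_roof_mid, cottage_top, tower_roof_mid, tower_top, longhouse_roof_mid, longhouse_top, roundhouse_roof_mid, roundhouse_top's own z axis and vertical below 0.08 rad and linear speed of each of cottage_roof, tower_roof, longhouse_roof, roundhouse_roof below 0.01 m/s and distance of each of cottage_top, tower_top, longhouse_top, roundhouse_top, beaker, vase from where it was at the start of the episode below 0.03 m and (angle between the x axis of cottage_roof_mid and the x axis of cottage_top, either way round below 0.2 rad or angle between the x axis of cottage_roof_mid and the y axis of cottage_top, either way round below 0.2 rad) and horizontal distance between tower_roof_mid and tower_top below 0.01 m and z of tower_roof_mid in the frame of tower_top between 0.036 and 0.044 m and (angle between the x axis of tower_roof_mid and the x axis of tower_top, either way round below 0.2 rad or angle between the x axis of tower_roof_mid and the y axis of tower_top, either way round below 0.2 rad) and horizontal distance between longhouse_roof_mid and longhouse_top below 0.01 m and z of longhouse_roof_mid in the frame of longhouse_top between 0.036 and 0.044 m and angle between the x axis of longhouse_roof_mid and the x axis of longhouse_top, either way round below 0.2 rad and horizontal distance between roundhouse_roof_mid and roundhouse_top below 0.01 m and z of roundhouse_roof_mid in the frame of roundhouse_top between 0.036 and 0.044 m and angle between each of beaker, vase's own z axis and vertical below 0.4 rad); the robot touches nothing.
It fails at once if a house was pushed more than 30 mm from where it stood (distance of any of cottage_top, tower_top, longhouse_top, roundhouse_top from where it was at the start of the episode above 0.03 m).
It fails at once if the beaker was pushed more than 30 mm or knocked over (not (distance of beaker from where it was at the start of the episode below 0.03 m and angle between beaker's own z axis and vertical below 0.4 rad)).
It fails at once if the vase was pushed more than 30 mm or knocked over (not (distance of vase from where it was at the start of the episode below 0.03 m and angle between vase's own z axis and vertical below 0.4 rad)).
It also fails if it takes over 125 s, if anything falls off the work surface, if the arm or the gripper's body presses on something with over 40 N, if the wrist force passes 120 N, or if a joint passes its speed limit or range.

## Working session

There is one attempt and no reset: what is moved stays moved. The work goes in short steps, Python scripts to look and compute and a tool call to move; the robot and the scene stay as the last step left them, time stands still between calls to the robot, and variables do not carry over. Pictures are saved under pics/ and viewed, about 12 in all and at most 16, crops included, and the job is handed in when it is done.

Besides the shell and the picture viewer there is one more tool, called after "Request:" as a command line: name --pt "numbers of a row" for each row, then --argument value for the rest. carry_out: Moves the arm, as the interface text tells. Its arguments: {"type":"object","properties":{"moves":{"type":"array"},"hand":{"type":"number"},"force":{"type":"number"}},"required":["moves"]}

```bash
mkdir -p pics
python3 - <<'E'
from cell import sensors, viewer, env
import cv2
for n in("top","scene"):
    im=viewer.read_camera(n); cv2.imwrite(f"pics/{n}0.png",im[:,:,::-1])
    m=viewer.camera_model(n); print(n,m["K"],m["extrinsics"])
o=sensors.get_obs(); print(o["tool_pos"],o["tool_rot"],env.grip_depth,o["time_s"],o["grip_width"],o["force"])
E
```

```text
top [[374.18749354   0.         322.6826312 ]
 [  0.         374.18749354 202.64591631]
 [  0.           0.           1.        ]] [[-0.00350225 -0.9999423   0.01015568 -0.04052691]
 [-0.98233433  0.00154005 -0.18712801  0.52039469]
 [ 0.18710157 -0.01063165 -0.98228304  0.90554573]
 [ 0.          0.          0.          1.        ]]
scene [[429.42065752   0.         318.75123599]
 [  0.         429.42065752 205.2919199 ]
 [  0.           0.           1.        ]] [[ 0.51920399  0.8545746   0.01137896 -0.22185039]
 [ 0.68836506 -0.41025675 -0.59819975 -0.31527024]
 [-0.50653801  0.31842058 -0.80126623  1.42329772]
 [ 0.          0.          0.          1.        ]]
[0.27670458 0.58796816 0.40378276] [ -85.73559563   89.90369355 -110.93148114] 0.1635 0.1 0.08721874265177658 [-1.31344959  0.42442783  1.26717614]
```

View pics/top0.png

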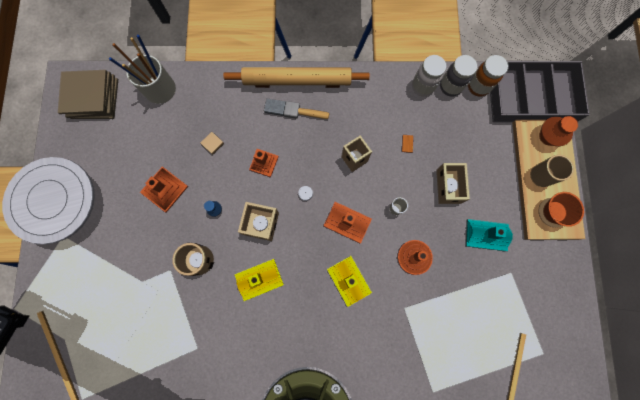

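View pics/scene0.png

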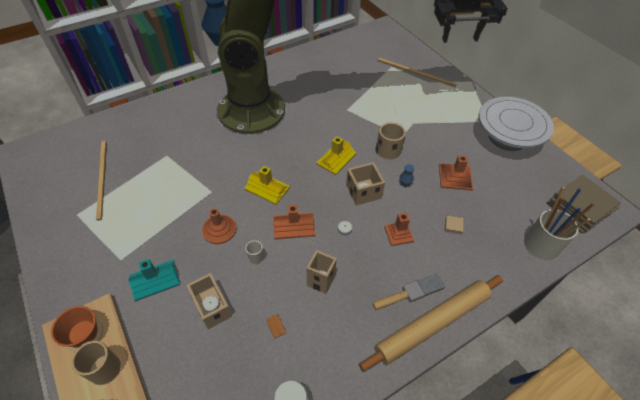

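The top picture shows these pixel positions:

| Item | Pixel (col, row) |
|---|---|
| Large square roof | 163,189 |
| Small square roof | 264,161 |
| Oblong roof | 347,221 |
| Round roof | 416,257 |
| Cottage | 258,221 |
| Tower | 357,151 |
| Longhouse | 454,183 |
| Roundhouse | 191,260 |
| Beaker | 400,205 |
| Vase | 211,208 |

The scene picture agrees with this. Next I fit silhouettes in both views.

```bash
cat > fit.py <<'E'
import numpy as np, cv2
from scipy.optimize import minimize
U=4
def box(a,b,z0,z1): return [[sx*a/2,sy*b/2,z] for sx in(-1,1) for sy in(-1,1) for z in(z0,z1)]
def cyl(d,z0,z1): return [[d/2*np.cos(t),d/2*np.sin(t),z] for t in np.linspace(0,2*np.pi,40) for z in(z0,z1)]
ch=box(.024,.024,.036,.08)
SH={'cottage':[box(.078,.078,0,.07)],'tower':[box(.052,.052,0,.09)],'longhouse':[box(.096,.06,0,.06)],'roundhouse':[cyl(.078,0,.08)],
'cottage_roof':[box(.09,.09,0,.006)+box(.024,.024,.03,.036),ch],'tower_roof':[box(.062,.062,0,.006)+box(.024,.024,.03,.036),ch],
'longhouse_roof':[box(.108,.072,0,.006)+box(.108,.01,.03,.036),ch],'roundhouse_roof':[cyl(.09,0,.006)+cyl(.024,.03,.036),cyl(.024,.03,.08)],
'beaker':[cyl(.042,0,.055)],'vase':[cyl(.042,0,.068)]}
def proj(P,m):
    E=m["extrinsics"]; c=np.asarray(P)@E[:3,:3].T+E[:3,3]; p=c@m["K"].T; return p[:,:2]/p[:,2:]
def world(p,z0):
    c,s=np.cos(p[2]),np.sin(p[2]); return lambda P:np.array(P)@np.array([[c,-s,0],[s,c,0],[0,0,1]]).T+[p[0],p[1],z0]
def render(name,p,m,shape,z0=0):
    im=np.zeros((shape[0]*U,shape[1]*U),np.uint8)
    for part in SH[name]:
        q=proj(world(p,z0)(part),m); cv2.fillConvexPoly(im,cv2.convexHull(np.round((q+.5)*U).astype(np.int32)),255)
    return cv2.resize(im,(shape[1],shape[0]),interpolation=cv2.INTER_AREA)/255.
def backproj(uv,m,z):
    E=m["extrinsics"];R=E[:3,:3];C=-R.T@E[:3,3];d=R.T@np.linalg.inv(m["K"])@[*uv,1]; return C+d*(z-C[2])/d[2]
def mask(im,kind):
    h=cv2.cvtColor(im,cv2.COLOR_RGB2HSV).astype(int);H,S,V=h[...,0],h[...,1],h[...,2]
    return ((S>140)&((H<14)|(H>172))&(V>50)) if kind=='roof' else ((S>45)&(H<35)&(V>25)&~((S>165)&(V>80)))
def observed(im,name,p,m,z0=0):
    roof='roof' in name; M=mask(im,'roof' if roof else 'h').astype(np.uint8)
    near=cv2.dilate((render(name,p,m,im.shape,z0)>0).astype(np.uint8),np.ones((25,25)))
    n,l,st,ct=cv2.connectedComponentsWithStats(M*near); k=1+np.argmax(st[1:,4]); M=(l==k).astype(np.uint8)
    if not roof:
        c,_=cv2.findContours(M,0,1); M[:]=0; cv2.fillConvexPoly(M,cv2.convexHull(np.vstack(c)),1)
    else: M=cv2.morphologyEx(M,cv2.MORPH_CLOSE,np.ones((3,3)))
    return M.astype(float)
def fit(name,p0,views,z0=0,yaws=None):
    obs=[(observed(im,name,p0,m,z0),m) for im,m in views]
    def cost(p): 
        return sum(1-(np.minimum(o,r:=render(name,p,m,o.shape,z0)).sum()/np.maximum(o,r).sum()) for o,m in obs)
    best=None
    for y in (yaws if yaws is not None else np.arange(0,np.pi,np.pi/8)):
        s=np.array([p0[0],p0[1],y]); r=minimize(cost,s,method='Nelder-Mead',options=dict(initial_simplex=s+np.array([[0,0,0],[.01,0,0],[0,.01,0],[0,0,.25]]),xatol=2e-4,fatol=1e-4,maxiter=120))
        if best is None or r.fun<best.fun: best=r
    return best.x,[round(1-(np.minimum(o,render(name,best.x,m,o.shape,z0)).sum()/np.maximum(o,render(name,best.x,m,o.shape,z0)).sum()),3) for o,m in obs]
E
cat > a.py <<'E'
from fit import *
from cell import viewer
import json
ms={n:viewer.camera_model(n) for n in("top","scene")}
ims={n:cv2.imread(f"pics/{n}0.png")[:,:,::-1].copy() for n in ms}
px={'cottage_roof':(163,189),'tower_roof':(264,161),'longhouse_roof':(347,221),'roundhouse_roof':(416,257),'cottage':(258,221),'tower':(357,151),'longhouse':(454,183),'roundhouse':(191,260),'beaker':(400,205),'vase':(211,208)}
res={};ov={n:ims[n].copy() for n in ms}
for n,uv in px.items():
    p0=np.r_[backproj(uv,ms["top"],.035)[:2],0]
    if n in('beaker','vase'): res[n]=p0.tolist();print(n,p0.round(3));continue
    rd='round' in n
    p,c=fit(n,p0,[(ims[k],ms[k]) for k in ms],yaws=[0] if rd else None)
    pt,_=fit(n,p,[(ims['top'],ms['top'])],yaws=[p[2]]); ps,_=fit(n,p,[(ims['scene'],ms['scene'])],yaws=[p[2]])
    print(n,p.round(4),'deg',round(np.degrees(p[2]),1),c,'top',pt.round(3),'scene',ps.round(3),'r',np.hypot(*p[:2]).round(3))
    res[n]=p.tolist()
    for k in ms:
        for part in SH[n]:
            q=proj(world(p,0)(part),ms[k]);cv2.polylines(ov[k],[cv2.convexHull(np.round(q).astype(np.int32))],True,(0,255,0),1)
json.dump(res,open('res.json','w'))
a=cv2.resize(ov['top'][115:300,130:490],None,fx=2.2,fy=1.6*1.375)[:, :800];b=cv2.resize(ov['scene'][120:340,110:500],None,fx=2,fy=2)[:,:780]
cv2.imwrite('pics/ov.png',a[:,:,::-1])
E
time python3 a.py
```

```text
cottage_roof [0.5672 0.3844 0.9204] deg 52.7 [np.float64(0.047), np.float64(0.311)] top [0.567 0.384 0.92 ] scene [0.562 0.386 0.923] r 0.685
tower_roof [ 0.6402  0.1187 -0.3422] deg -19.6 [np.float64(0.085), np.float64(0.239)] top [ 0.641  0.12  -0.318] scene [ 0.638  0.12  -0.34 ] r 0.651
longhouse_roof [ 0.4761 -0.107   1.1245] deg 64.4 [np.float64(0.068), np.float64(0.139)] top [ 0.477 -0.106  1.13 ] scene [ 0.473 -0.106  1.134] r 0.488
roundhouse_roof [ 0.3842 -0.2819  0.1847] deg 10.6 [np.float64(0.06), np.float64(0.242)] top [ 0.385 -0.281  0.222] scene [ 0.379 -0.282  0.287] r 0.476
cottage [ 0.4734  0.1217 -0.2165] deg -12.4 [np.float64(0.048), np.float64(0.049)] top [ 0.475  0.123 -0.202] scene [ 0.471  0.122 -0.222] r 0.489
tower [ 0.6501 -0.1289  0.5648] deg 32.4 [np.float64(0.059), np.float64(0.064)] top [ 0.652 -0.129  0.568] scene [ 0.648 -0.129  0.569] r 0.663
longhouse [ 0.5743 -0.3833  3.1449] deg 180.2 [np.float64(0.036), np.float64(0.063)] top [ 0.575 -0.383  3.145] scene [ 0.573 -0.383  3.135] r 0.691
roundhouse [0.3786 0.2812 0.2855] deg 16.4 [np.float64(0.036), np.float64(0.068)] top [0.379 0.282 0.398] scene [0.376 0.281 0.405] r 0.472
beaker [ 0.516 -0.243  0.   ]
vase [0.509 0.246 0.   ]
real	0m14.321s
user	0m27.386s
sys	0m5.038s
```

View pics/ov.png

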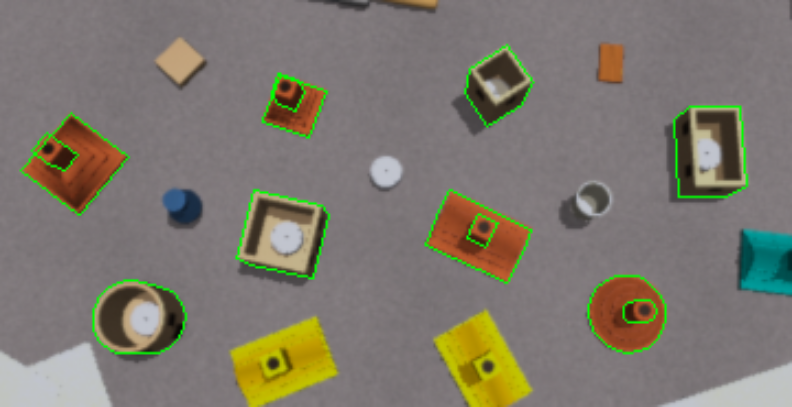

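Overlay: all eight outlines match their objects, and the two cameras agree within about 5 mm. Now a short helper that turns targets into move deltas.

```bash
cat > go.py <<'E'
import sys,json,numpy as np
from cell import sensors,env
from scipy.spatial.transform import Rotation as Ro
o=sensors.get_obs(); R=Ro.from_euler('xyz',o["tool_rot"],degrees=True).as_matrix()
g=np.array(o["tool_pos"])+env.grip_depth*R[:,0]; jaw=np.arctan2(R[1,1],R[0,1])
print('t',o["time_s"],'grasp',g.round(4),'down',R[:,0].round(3),'jaw',jaw.round(3),'q',np.round(o["qpos"],0),'F',np.round(o["force"],1),'w',round(o["grip_width"],4))
P=json.load(open('res.json'))
for n in sys.argv[1:]:
    p=P[n]; d=[(p[2]+k*np.pi/2-jaw+np.pi)%(2*np.pi)-np.pi for k in range(4)]
    print(n,'dxy cm',((np.array(p[:2])-g[:2])*100).round(2),'spins',np.sort(np.round(d,3)))
E
python3 go.py cottage_roof cottage tower_roof tower longhouse_roof longhouse roundhouse_roof roundhouse
```

```text
t 0.1 grasp [0.2766 0.5877 0.2403] down [-0.001 -0.002 -1.   ] jaw 1.131 q [-64.  18.  -4.  83.   1.  79.  -3.] F [-1.3  0.4  1.3] w 0.0872
cottage_roof dxy cm [ 29.06 -20.33] spins [-1.781 -0.211  1.36   2.931]
cottage dxy cm [ 19.68 -46.6 ] spins [-2.918 -1.348  0.223  1.794]
tower_roof dxy cm [ 36.36 -46.9 ] spins [-3.044 -1.473  0.098  1.668]
tower dxy cm [ 37.35 -71.66] spins [-2.137 -0.566  1.005  2.575]
longhouse_roof dxy cm [ 19.95 -69.47] spins [-1.577 -0.007  1.564  3.135]
longhouse dxy cm [ 29.77 -97.11] spins [-2.699 -1.128  0.443  2.014]
roundhouse_roof dxy cm [ 10.76 -86.96] spins [-2.517 -0.946  0.624  2.195]
roundhouse dxy cm [ 10.2  -30.65] spins [-2.416 -0.845  0.725  2.296]
```

Request:
carry_out --pt "3.6 -2.5 0 -0.03" --pt "3.6 -2.5 0 -0.03" --pt "3.6 -2.5 0 -0.03" --pt "3.6 -2.5 0 -0.03" --pt "3.6 -2.5 0 -0.03" --pt "3.6 -2.5 0 -0.03" --pt "3.6 -2.5 0 -0.03" --pt "3.6 -2.5 0 0" --pt "0 0 0 0" --hand 8.7 --force 25

```text
time_s: 1.0
tool_pos: [0.5693, 0.3782, 0.398]
tool_rot: [-98.1, 89.4, -135.4]
force: [1.2, -0.6, 0.0]
grip_width: 0.0872
```

```bash
python3 go.py cottage_roof
python3 - <<'E'
from cell import viewer
import cv2
cv2.imwrite("pics/w1.png",viewer.read_camera("wrist")[:,:,::-1]);print(viewer.camera_model("wrist"))
E
```

```text
t 1.0 grasp [0.568  0.3769 0.2345] down [-0.008 -0.008 -1.   ] jaw 0.92 q [-41.  23.   8.  78.  -3.  80.  19.] F [ 1.2 -0.6  0. ] w 0.0872
cottage_roof dxy cm [-0.08  0.74] spins [-1.571 -0.     1.571  3.142]
{'K': array([[309.70691629,   0.        , 323.15161657],
       [  0.        , 309.70691629, 204.05931949],
       [  0.        ,   0.        ,   1.        ]]), 'extrinsics': array([[ 0.60328426,  0.79744264, -0.0115473 , -0.63998971],
       [ 0.76730234, -0.57641252,  0.28106177, -0.24633468],
       [ 0.21747463, -0.17842042, -0.95962021,  0.33009193],
       [ 0.        ,  0.        ,  0.        ,  1.        ]])}
```

View pics/w1.png

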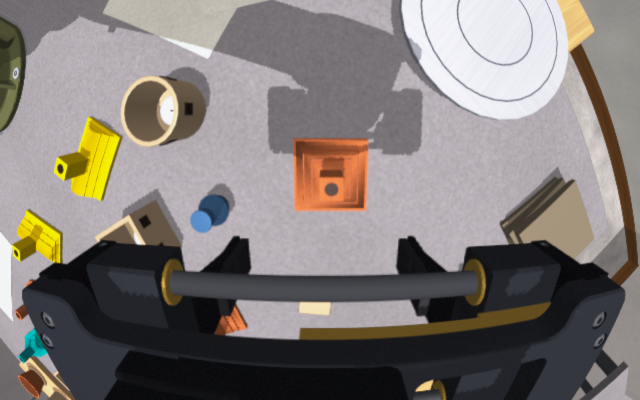

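The wrist picture shows the roof square to the jaws: eaves corners at 294,139 / 367,138 / 366,210 / 296,209, and chimney top at about 332,189.

```bash
cat > wr.py <<'E'
import numpy as np
def fish(uv,m,z):
    K=m["K"];E=m["extrinsics"];d=(np.array(uv,float)-[K[0,2],K[1,2]])/K[0,0];r=np.hypot(*d)
    v=np.r_[np.sin(r)*d/r,np.cos(r)];v=E[:3,:3].T@v;C=-E[:3,:3].T@E[:3,3];return (C+v*(z-C[2])/v[2])[:2]
E
python3 - <<'E'
from wr import *
from cell import viewer
m=viewer.camera_model("wrist")
c=np.array([fish(p,m,.003) for p in[(294,139),(367,138),(366,210),(296,209)]]);print(c.round(4),c.mean(0),fish((332,189),m,.08))
E
```

```text
[[0.5017 0.3787]
 [0.5538 0.4503]
 [0.6276 0.3964]
 [0.5729 0.3258]] [0.56400466 0.38781276] [0.56385764 0.38813913]
```

Request:
carry_out --pt "-0.3 0.9 -3 0" --pt "0 0 -4 0" --pt "0 0 -4 0" --pt "0 0 -2.5 0" --pt "0 0 0 0"

```text
time_s: 1.55
tool_pos: [0.559, 0.3941, 0.2586]
tool_rot: [-139.2, 89.3, -175.9]
force: [-0.3, -0.3, 0.5]
grip_width: 0.0867
```

```bash
python3 go.py cottage_roof
```

```text
t 1.55 grasp [0.5569 0.3939 0.0951] down [-0.013 -0.001 -1.   ] jaw 0.929 q [-42.  28.   6.  87.  -4.  66.  18.] F [-0.3 -0.3  0.5] w 0.0867
cottage_roof dxy cm [ 1.03 -0.95] spins [-1.579 -0.009  1.562  3.133]
```

Request:
carry_out --pt "0.8 -0.8 0 0" --pt "0 0 -1.5 0" --pt "0 0 -1.5 0" --pt "0 0 0 0"

```text
time_s: 1.95
tool_pos: [0.5675, 0.3877, 0.2305]
tool_rot: [-161.7, 89.5, 161.6]
force: [-0.1, 0.3, -0.5]
grip_width: 0.0869
```

```bash
python3 go.py cottage_roof
```

```text
t 1.95 grasp [0.5661 0.3882 0.067 ] down [-0.009  0.003 -1.   ] jaw 0.931 q [-41.  30.   6.  88.  -4.  63.  20.] F [-0.1  0.3 -0.5] w 0.0869
cottage_roof dxy cm [ 0.11 -0.38] spins [-1.582 -0.011  1.56   3.131]
```

Request:
carry_out --pt "0 0 -0.4 0" --pt "0 0 0 0" --pt "0 0 0 0" --pt "0 0 0 0" --pt "0 0 0 0" --pt "0 0 0 0" --pt "0 0 0 0" --pt "0 0 0 0" --pt "0 0 0 0" --pt "0 0 0 0" --hand 1.5 --force 25

```text
time_s: 2.95
tool_pos: [0.5682, 0.3882, 0.2289]
tool_rot: [175.7, 89.5, 139.1]
force: [1.0, -0.1, -0.6]
grip_width: 0.024
```

```bash
python3 go.py cottage_roof cottage
```

```text
t 2.95 grasp [0.5672 0.3891 0.0654] down [-0.006  0.005 -1.   ] jaw 0.931 q [-41.  30.   6.  88.  -4.  62.  20.] F [ 1.  -0.1 -0.6] w 0.024
cottage_roof dxy cm [-0.   -0.47] spins [-1.582 -0.011  1.56   3.131]
cottage dxy cm [ -9.37 -26.74] spins [-2.719 -1.148  0.423  1.994]
```

Request:
carry_out --pt "0 0 3 0" --pt "0 0 4 0" --pt "0 0 4 0" --pt "-1.1 -3.3 1 0.06" --pt "-1.1 -3.3 0 0.06" --pt "-1.1 -3.3 0 0.06" --pt "-1.1 -3.3 0 0.06" --pt "-1.1 -3.3 0 0.06" --pt "-1.1 -3.3 0 0.06" --pt "-1.1 -3.3 0 0.06" --pt "-1.1 -3.3 0 0" --pt "0 0 0 0"

```text
time_s: 4.15
tool_pos: [0.4716, 0.1152, 0.3455]
tool_rot: [-155.5, 89.2, -166.8]
force: [0.4, 0.8, -1.7]
grip_width: 0.0237
```

```bash
python3 go.py cottage;  python3 - <<'E'
from cell import viewer
import cv2
cv2.imwrite("pics/w2.png",viewer.read_camera("wrist")[:,:,::-1])
E
```

```text
t 4.15 grasp [0.4694 0.1147 0.182 ] down [-0.013 -0.003 -1.   ] jaw 1.372 q [-27.   1.  11. 110.  -0.  70.  62.] F [ 0.4  0.8 -1.7] w 0.0237
cottage dxy cm [0.41 0.7 ] spins [-1.589 -0.018  1.553  3.123]
```

View pics/w2.png

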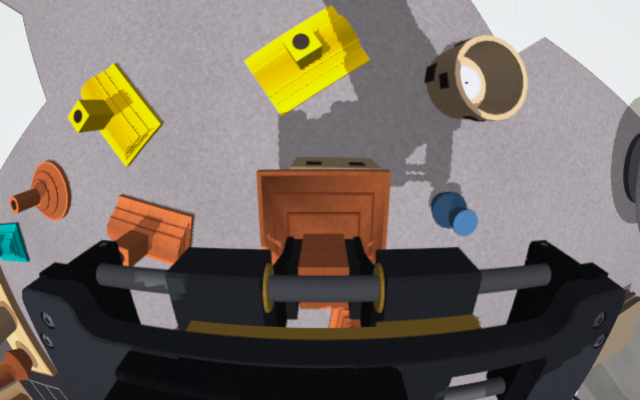

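Request:
carry_out --pt "0.4 0.7 0 -0.02" --pt "0 0 -1.5 0" --pt "0 0 -1.5 0" --pt "0 0 0 0"

```text
time_s: 4.6
tool_pos: [0.4774, 0.1307, 0.3152]
tool_rot: [179.2, 89.4, 166.9]
force: [0.3, -0.1, -1.4]
grip_width: 0.0238
```

```bash
python3 go.py cottage
```

```text
t 4.6 grasp [0.4757 0.1311 0.1517] down [-0.01   0.002 -1.   ] jaw 1.356 q [-28.   3.  10. 111.  -1.  66.  60.] F [ 0.3 -0.1 -1.4] w 0.0238
cottage dxy cm [-0.23 -0.94] spins [-1.572e+00 -2.000e-03  1.569e+00  3.140e+00]
```

Request:
carry_out --pt "-0.3 -0.7 0 0" --pt "0 0 -0.8 0" --pt "0 0 0 0" --pt "0 0 0 0"

```text
time_s: 5.0
tool_pos: [0.4751, 0.1261, 0.3077]
tool_rot: [173.0, 89.5, 160.8]
force: [-0.3, 0.2, -1.3]
grip_width: 0.0237
```

```bash
python3 go.py cottage
```

```text
t 5.0 grasp [0.4738 0.1266 0.1442] down [-0.008  0.003 -1.   ] jaw 1.359 q [-28.   3.  10. 112.  -1.  65.  61.] F [-0.3  0.2 -1.3] w 0.0237
cottage dxy cm [-0.03 -0.49] spins [-1.575 -0.004  1.566  3.137]
```

Request:
carry_out --pt "-0.1 -0.2 0 0" --pt "0 0 -0.4 0" --pt "0 0 -0.4 0" --pt "0 0 0 0" --pt "0 0 0 0"

```text
time_s: 5.5
tool_pos: [0.4743, 0.1239, 0.2999]
tool_rot: [164.3, 89.5, 152.1]
force: [0.9, 0.7, -2.5]
grip_width: 0.0235
```

```bash
python3 go.py cottage
```

```text
t 5.5 grasp [0.4732 0.1245 0.1364] down [-0.007  0.004 -1.   ] jaw 1.358 q [-28.   4.  10. 113.  -1.  64.  61.] F [ 0.9  0.7 -2.5] w 0.0235
cottage dxy cm [ 0.03 -0.28] spins [-1.575 -0.004  1.567  3.138]
```

Request:
carry_out --pt "0 0 -0.15 0" --pt "0 0 0 0" --pt "0 0 0 0"

```text
time_s: 5.8
tool_pos: [0.4746, 0.124, 0.299]
tool_rot: [157.6, 89.6, 145.4]
force: [0.5, 0.1, -1.9]
grip_width: 0.0238
```

Request:
carry_out --pt "0 0 0 0" --pt "0 0 0 0" --pt "0 0 0 0" --pt "0 0 0 0" --pt "0 0 2 0" --pt "0 0 3 0" --pt "0 0 4 0" --pt "0 0 3 0" --pt "0 0 0 0" --hand 6

```text
time_s: 6.7
tool_pos: [0.474, 0.1238, 0.4233]
tool_rot: [160.0, 89.6, 147.8]
force: [0.3, 0.8, -0.6]
grip_width: 0.06
```

```bash
python3 go.py tower_roof
python3 - <<'E'
from fit import *
from cell import viewer
import json
P=json.load(open('res.json'))
v=[(viewer.read_camera(k),viewer.camera_model(k)) for k in("top","scene")]
for k,(im,m) in zip("ts",v): cv2.imwrite(f"pics/{k}1.png",im[:,:,::-1])
p=P['cottage'];print(p)
for w in v: print(fit('cottage_roof',p,[w],z0=.07,yaws=[p[2],p[2]+.05]))
E
```

```text
t 6.7 grasp [0.473  0.1245 0.2598] down [-0.006  0.004 -1.   ] jaw 1.358 q [-28.  -2.  10. 104.  -0.  78.  60.] F [ 0.3  0.8 -0.6] w 0.06
tower_roof dxy cm [16.72 -0.58] spins [-1.7   -0.129  1.441  3.012]
[0.47344525846485824, 0.12168546179227382, -0.21650521686393015]
(array([ 0.46920769,  0.12526013, -0.16917121]), [np.float64(0.693)])
(array([ 0.47414431,  0.12324301, -0.19068286]), [np.float64(0.101)])
```

Request:
carry_out --pt "3.4 -0.1 0 -0.04" --pt "3.4 -0.1 -2 -0.04" --pt "3.4 -0.1 -3 -0.04" --pt "3.4 -0.1 -3 0" --pt "2.5 0 -2 0" --pt "0 0 0 0" --pt "0 0 0 0"

```text
time_s: 7.5
tool_pos: [0.6355, 0.119, 0.3034]
tool_rot: [-159.6, 88.5, -178.8]
force: [-1.6, -0.4, 0.6]
grip_width: 0.0599
```

```bash
python3 go.py tower_roof;python3 - <<'E'
from cell import viewer
import cv2
cv2.imwrite("pics/w3.png",viewer.read_camera("wrist")[:,:,::-1])
E
```

```text
t 7.5 grasp [0.6311 0.1189 0.1399] down [-0.027 -0.001 -1.   ] jaw 1.235 q [-23.  22.  13.  91.  -6.  69.  62.] F [-1.6 -0.4  0.6] w 0.0599
tower_roof dxy cm [ 0.91 -0.02] spins [-1.577 -0.007  1.564  3.135]
```

View pics/w3.png

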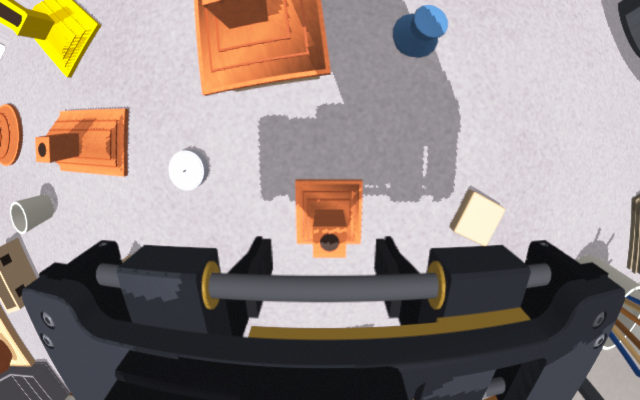

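The small roof is square between the open jaws, with its chimney at 330,242.

Request:
carry_out --pt "0.8 0.1 0 0" --pt "0 0 -2 0" --pt "0 0 -1 0" --pt "0 0 0 0" --pt "0 0 0 0"

```text
time_s: 8.05
tool_pos: [0.643, 0.1211, 0.2777]
tool_rot: [-168.4, 88.8, 172.4]
force: [0.3, -1.2, -0.0]
grip_width: 0.06
```

```bash
python3 go.py tower_roof
```

```text
t 8.05 grasp [0.6396 0.1216 0.1142] down [-0.021  0.003 -1.   ] jaw 1.237 q [-23.  24.  13.  91.  -6.  67.  62.] F [ 0.3 -1.2 -0. ] w 0.06
tower_roof dxy cm [ 0.06 -0.29] spins [-1.579 -0.008  1.562  3.133]
```

Request:
carry_out --pt "0 -0.1 -2 0" --pt "0 0 -1.5 0" --pt "0 0 -1.4 0" --pt "0 0 0 0" --pt "0 0 0 0"

```text
time_s: 8.55
tool_pos: [0.6442, 0.1207, 0.2313]
tool_rot: [179.2, 89.1, 160.1]
force: [-0.7, 0.9, 0.4]
grip_width: 0.0599
```

```bash
python3 go.py tower_roof
```

```text
t 8.55 grasp [0.6419 0.1216 0.0678] down [-0.014  0.005 -1.   ] jaw 1.238 q [-23.  27.  13.  93.  -7.  62.  63.] F [-0.7  0.9  0.4] w 0.0599
tower_roof dxy cm [-0.17 -0.29] spins [-1.58  -0.009  1.562  3.133]
```

Request:
carry_out --pt "-0.1 -0.1 -0.4 0" --pt "0 0 0 0" --pt "0 0 0 0" --pt "0 0 0 0" --pt "0 0 0 0" --pt "0 0 0 0" --pt "0 0 0 0" --pt "0 0 0 0" --pt "0 0 0 0" --hand 1.5

```text
time_s: 9.45
tool_pos: [0.6439, 0.1197, 0.2291]
tool_rot: [171.4, 89.3, 152.4]
force: [-0.6, -0.5, -0.8]
grip_width: 0.0241
```

```bash
python3 go.py tower_roof tower
```

```text
t 9.45 grasp [0.6421 0.1207 0.0656] down [-0.011  0.006 -1.   ] jaw 1.238 q [-23.  27.  13.  93.  -7.  61.  63.] F [-0.6 -0.5 -0.8] w 0.0241
tower_roof dxy cm [-0.19 -0.2 ] spins [-1.58  -0.009  1.562  3.133]
tower dxy cm [  0.81 -24.96] spins [-2.244 -0.673  0.898  2.469]
```

Request:
carry_out --pt "0 0 3 0" --pt "0 0 4 0" --pt "0 0 4 0" --pt "0.1 -3.2 3 -0.1" --pt "0.1 -3.2 0 -0.1" --pt "0.1 -3.2 0 -0.1" --pt "0.1 -3.2 0 -0.1" --pt "0.1 -3.2 0 -0.1" --pt "0.1 -3.2 0 -0.1" --pt "0.1 -3.2 0 -0.07" --pt "0 -2 0 0" --pt "0 0 0 0"

```text
time_s: 10.65
tool_pos: [0.6461, -0.1308, 0.3721]
tool_rot: [170.2, 89.0, 111.4]
force: [-0.9, -0.0, -1.7]
grip_width: 0.0235
```

```bash
python3 go.py tower
```

```text
t 10.65 grasp [ 0.645  -0.1281  0.2086] down [-0.006  0.016 -1.   ] jaw 0.545 q [-10.  22.  26.  85. -10.  76.  48.] F [-0.9 -0.  -1.7] w 0.0235
tower dxy cm [ 0.51 -0.08] spins [-3.122 -1.551  0.02   1.591]
```

Request:
carry_out --pt "0.4 0 0 0.02" --pt "0 0 -2 0" --pt "0 0 -1.5 0" --pt "0 0 0 0" --pt "0 0 0 0"

```text
time_s: 11.15
tool_pos: [0.6519, -0.1234, 0.3354]
tool_rot: [164.5, 88.7, 107.5]
force: [-0.0, 1.0, -0.2]
grip_width: 0.0236
```

```bash
python3 go.py tower
```

```text
t 11.15 grasp [ 0.6508 -0.1199  0.172 ] down [-0.007  0.021 -1.   ] jaw 0.577 q [-10.  23.  25.  87. -11.  73.  49.] F [-0.   1.  -0.2] w 0.0236
tower dxy cm [-0.07 -0.9 ] spins [-1.583 -0.012  1.559  3.13 ]
```

Request:
carry_out --pt "0 -0.8 0 -0.01" --pt "0 0 -0.5 0" --pt "0 0 -0.3 0" --pt "0 0 0 0" --pt "0 0 0 0"

```text
time_s: 11.65
tool_pos: [0.6527, -0.1311, 0.3288]
tool_rot: [157.3, 88.8, 99.8]
force: [0.5, 0.4, -1.7]
grip_width: 0.0235
```

```bash
python3 go.py tower
```

```text
t 11.65 grasp [ 0.6521 -0.1276  0.1653] down [-0.004  0.021 -1.   ] jaw 0.568 q [-10.  24.  25.  87. -12.  72.  50.] F [ 0.5  0.4 -1.7] w 0.0235
tower dxy cm [-0.19 -0.13] spins [-1.574e+00 -3.000e-03  1.568e+00  3.139e+00]
```

Request:
carry_out --pt "-0.1 -0.2 0 0" --pt "0 0 -0.4 0" --pt "0 0 -0.4 0" --pt "0 0 0 0" --pt "0 0 0 0"

```text
time_s: 12.15
tool_pos: [0.6515, -0.1334, 0.3204]
tool_rot: [156.1, 88.8, 98.6]
force: [0.2, 0.3, -1.7]
grip_width: 0.0237
```

```bash
python3 go.py tower;python3 - <<'E'
from cell import viewer
import cv2
a=viewer.read_camera("scene")[150:330,200:480];cv2.imwrite("pics/s2.png",cv2.resize(a,None,fx=2.8,fy=2.8)[:,:,::-1])
E
```

```text
t 12.15 grasp [ 0.651  -0.1299  0.1569] down [-0.003  0.021 -1.   ] jaw 0.568 q [ -9.  24.  25.  87. -12.  71.  50.] F [ 0.2  0.3 -1.7] w 0.0237
tower dxy cm [-0.09  0.1 ] spins [-1.574e+00 -3.000e-03  1.568e+00  3.139e+00]
```

View pics/s2.png

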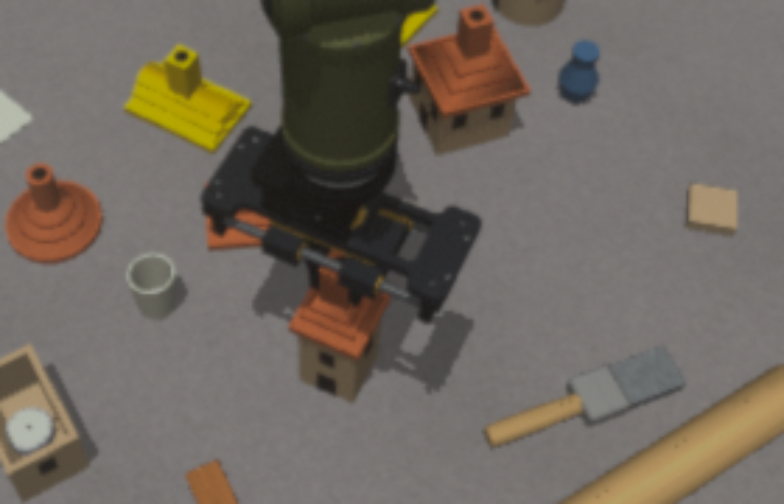

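The cottage (crop 470,90) has its roof flat and square. The tower roof (340,310) sits just over its tower, centred and square. Lowering it the last bit and releasing.

Request:
carry_out --pt "0 0 -0.15 0" --pt "0 0 0 0" --pt "0 0 0 0"

```text
time_s: 12.5
tool_pos: [0.6518, -0.1333, 0.3194]
tool_rot: [153.5, 88.8, 96.0]
force: [-0.2, -0.4, -0.6]
grip_width: 0.0233
```

Request:
carry_out --pt "0 0 0 0" --pt "0 0 0 0" --pt "0 0 0 0" --pt "0 0 0 0" --pt "0 0 2 0" --pt "0 0 3 0" --pt "0 0 4 0" --pt "0 0 0 0" --hand 6

```text
time_s: 13.3
tool_pos: [0.6512, -0.1332, 0.4115]
tool_rot: [159.0, 88.8, 101.5]
force: [1.3, 0.1, 0.3]
grip_width: 0.0601
```

```bash
python3 go.py longhouse_roof longhouse
```

```text
t 13.3 grasp [ 0.6505 -0.1297  0.2481] down [-0.004  0.021 -1.   ] jaw 0.568 q [-10.  21.  26.  81. -10.  81.  49.] F [1.3 0.1 0.3] w 0.0601
longhouse_roof dxy cm [-17.44   2.27] spins [-2.585 -1.014  0.557  2.128]
longhouse dxy cm [ -7.61 -25.36] spins [-2.135 -0.564  1.006  2.577]
```

Request:
carry_out --pt "-3 0.4 0 0.1" --pt "-3 0.4 0 0.1" --pt "-3 0.4 -2 0.1" --pt "-3 0.4 -2 0.1" --pt "-3 0.4 -3 0.1" --pt "-2.2 0.3 -3 0.06" --pt "0 0 0 0" --pt "0 0 0 0"

```text
time_s: 14.1
tool_pos: [0.4729, -0.1095, 0.3093]
tool_rot: [136.9, 88.9, 112.8]
force: [0.2, -0.0, 0.5]
grip_width: 0.0604
```

```bash
python3 go.py longhouse_roof;python3 - <<'E'
from cell import viewer
import cv2
cv2.imwrite("pics/w4.png",viewer.read_camera("wrist")[:,:,::-1])
E
```

```text
t 14.1 grasp [ 0.4717 -0.1067  0.1458] down [-0.007  0.017 -1.   ] jaw 1.15 q [-11.   2.  22. 113.  -2.  65.  78.] F [ 0.2 -0.   0.5] w 0.0604
longhouse_roof dxy cm [ 0.44 -0.03] spins [-1.596 -0.026  1.545  3.116]
```

View pics/w4.png

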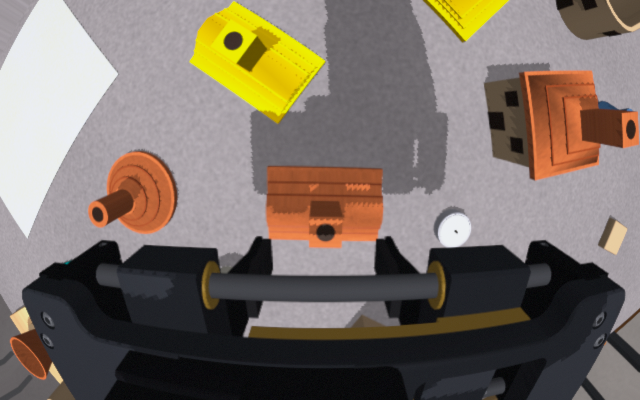

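The oblong roof is square to the jaws, its chimney at 326,233. The yellow look-alike is well clear.

Request:
carry_out --pt "0.4 0.1 0 -0.02" --pt "0 0 -2 0" --pt "0 0 -2 0" --pt "0 0 -1 0" --pt "0 0 0 0" --pt "0 0 0 0"

```text
time_s: 14.75
tool_pos: [0.4861, -0.1092, 0.2648]
tool_rot: [87.4, 89.1, 61.9]
force: [-0.2, 0.5, -0.5]
grip_width: 0.06
```

```bash
python3 go.py longhouse_roof
```

```text
t 14.75 grasp [ 0.4873 -0.1069  0.1013] down [ 0.007  0.014 -1.   ] jaw 1.124 q [-11.   7.  22. 115.  -4.  59.  78.] F [-0.2  0.5 -0.5] w 0.06
longhouse_roof dxy cm [-1.12 -0.01] spins [-3.141 -1.571  0.     1.571]
```

Request:
carry_out --pt "-1.1 0.1 0 0" --pt "0 0 -1.8 0" --pt "0 0 -1.6 0" --pt "0 0 0 0" --pt "0 0 0 0"

```text
time_s: 15.25
tool_pos: [0.4749, -0.1085, 0.2348]
tool_rot: [70.0, 88.8, 44.3]
force: [-0.5, -0.5, 0.8]
grip_width: 0.0602
```

```bash
python3 go.py longhouse_roof
```

```text
t 15.25 grasp [ 0.4772 -0.1062  0.0713] down [ 0.014  0.014 -1.   ] jaw 1.123 q [-11.   8.  22. 118.  -5.  55.  78.] F [-0.5 -0.5  0.8] w 0.0602
longhouse_roof dxy cm [-0.11 -0.08] spins [-3.140e+00 -1.570e+00  1.000e-03  1.572e+00]
```

Request:
carry_out --pt "-0.1 0.1 -0.7 0" --pt "0 0 0 0" --pt "0 0 0 0" --pt "0 0 0 0" --pt "0 0 0 0" --pt "0 0 0 0" --pt "0 0 0 0" --pt "0 0 0 0" --pt "0 0 0 0" --pt "0 0 0 0" --hand 1.5

```text
time_s: 16.25
tool_pos: [0.4745, -0.1078, 0.2304]
tool_rot: [62.5, 88.7, 36.8]
force: [-1.0, -0.3, 1.3]
grip_width: 0.024
```

```bash
python3 go.py longhouse_roof longhouse
```

```text
t 16.25 grasp [ 0.4776 -0.1055  0.0669] down [ 0.019  0.014 -1.   ] jaw 1.123 q [-11.   8.  22. 118.  -5.  54.  78.] F [-1.  -0.3  1.3] w 0.024
longhouse_roof dxy cm [-0.15 -0.15] spins [-3.140e+00 -1.569e+00  1.000e-03  1.572e+00]
longhouse dxy cm [  9.68 -27.79] spins [-2.691 -1.12   0.451  2.022]
```

Request:
carry_out --pt "0 0 3 0" --pt "0 0 4 0" --pt "0 0 4 0" --pt "0.5 -3.3 1 -0.14" --pt "0.9 -3.5 0 -0.14" --pt "1.3 -3.5 0 -0.14" --pt "1.4 -3.5 0 -0.14" --pt "1.4 -3.5 0 -0.14" --pt "1.4 -3.5 0 -0.14" --pt "1.4 -3.5 0 -0.14" --pt "1.3 -3 0 -0.14" --pt "0 0 0 0"

```text
time_s: 17.45
tool_pos: [0.571, -0.3873, 0.3506]
tool_rot: [71.7, 88.6, -20.2]
force: [-1.6, 0.3, -1.9]
grip_width: 0.0233
```

```bash
python3 go.py longhouse
```

```text
t 17.45 grasp [ 0.5746 -0.3886  0.1871] down [ 0.022 -0.008 -1.   ] jaw -0.034 q [  5.  28.  37.  83. -17.  74.  42.] F [-1.6  0.3 -1.9] w 0.0233
longhouse dxy cm [-0.03  0.53] spins [-3.105 -1.534  0.037  1.608]
```

Request:
carry_out --pt "-0.1 0.5 0 0.04" --pt "0 0 -2 0" --pt "0 0 -1.5 0" --pt "0 0 0 0" --pt "0 0 0 0"

```text
time_s: 17.95
tool_pos: [0.5699, -0.3773, 0.3128]
tool_rot: [84.1, 88.8, -4.7]
force: [0.0, 0.1, -1.2]
grip_width: 0.0236
```

```bash
python3 go.py longhouse
```

```text
t 17.95 grasp [ 0.5733 -0.3775  0.1494] down [ 0.021 -0.002 -1.   ] jaw 0.021 q [  5.  28.  36.  86. -18.  70.  45.] F [ 0.   0.1 -1.2] w 0.0236
longhouse dxy cm [ 0.1  -0.58] spins [-1.589 -0.018  1.553  3.124]
```

Request:
carry_out --pt "0 -0.6 0 -0.02" --pt "0 0 -0.8 0" --pt "0 0 -0.5 0" --pt "0 0 0 0" --pt "0 0 0 0"

```text
time_s: 18.45
tool_pos: [0.5704, -0.3833, 0.3013]
tool_rot: [82.7, 88.6, -7.2]
force: [0.9, -0.6, -0.7]
grip_width: 0.0241
```

```bash
python3 go.py longhouse
```

```text
t 18.45 grasp [ 0.5744 -0.3838  0.1378] down [ 0.024 -0.003 -1.   ] jaw 0.002 q [  6.  29.  36.  86. -18.  69.  44.] F [ 0.9 -0.6 -0.7] w 0.0241
longhouse dxy cm [-0.    0.05] spins [-3.140e+00 -1.569e+00  2.000e-03  1.572e+00]
```

Request:
carry_out --pt "-0.1 0 -0.4 0" --pt "0 0 -0.4 0" --pt "0 0 0 0" --pt "0 0 0 0" --pt "0 0 0 0"

```text
time_s: 18.95
tool_pos: [0.5693, -0.3834, 0.2927]
tool_rot: [82.6, 88.6, -7.4]
force: [-0.1, -0.7, -1.5]
grip_width: 0.0238
```

```bash
python3 go.py longhouse;python3 - <<'E'
from cell import viewer
import cv2
a=viewer.read_camera("scene")[180:350,120:390];cv2.imwrite("pics/s3.png",cv2.resize(a,None,fx=2.9,fy=2.9)[:,:,::-1])
E
```

```text
t 18.95 grasp [ 0.5733 -0.3839  0.1292] down [ 0.024 -0.003 -1.   ] jaw 0.002 q [  6.  29.  35.  87. -19.  68.  45.] F [-0.1 -0.7 -1.5] w 0.0238
longhouse dxy cm [0.11 0.06] spins [-3.140e+00 -1.569e+00  2.000e-03  1.572e+00]
```

View pics/s3.png

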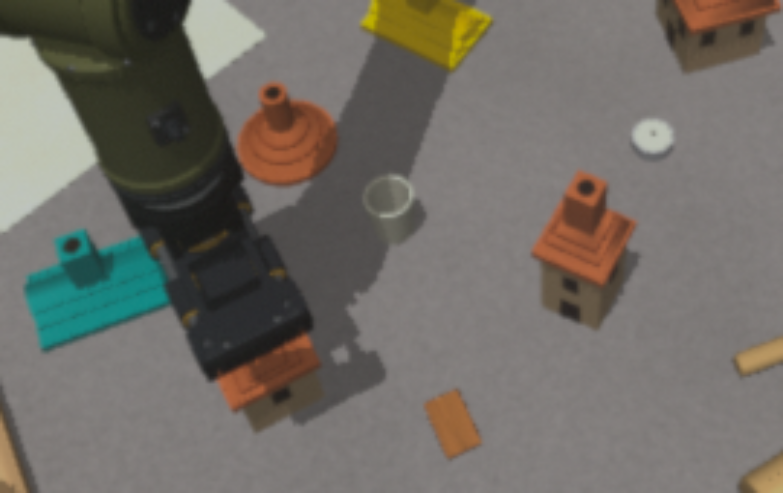

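The tower roof sits well (585,240). The longhouse roof (270,370) is over its house and square to it. Lowering the last 2 mm and releasing.

Request:
carry_out --pt "0 0 -0.2 0" --pt "0 0 0 0" --pt "0 0 0 0"

```text
time_s: 19.3
tool_pos: [0.5696, -0.3836, 0.2917]
tool_rot: [81.0, 88.5, -8.9]
force: [0.0, -0.2, -0.8]
grip_width: 0.0241
```

Request:
carry_out --pt "0 0 0 0" --pt "0 0 0 0" --pt "0 0 0 0" --pt "0 0 0 0" --pt "0 0 2 0" --pt "0 0 3 0" --pt "0 0 4 0" --pt "0 0 0 0" --hand 6

```text
time_s: 20.1
tool_pos: [0.5691, -0.3833, 0.3834]
tool_rot: [81.8, 88.7, -8.1]
force: [0.6, -1.6, 0.5]
grip_width: 0.0599
```

```bash
python3 go.py roundhouse_roof roundhouse
```

```text
t 20.1 grasp [ 0.5729 -0.3839  0.2199] down [ 0.023 -0.003 -1.   ] jaw 0.001 q [  5.  26.  37.  81. -16.  77.  43.] F [ 0.6 -1.6  0.5] w 0.0599
roundhouse_roof dxy cm [-18.87  10.2 ] spins [-2.958 -1.388  0.183  1.754]
roundhouse dxy cm [-19.43  66.51] spins [-2.857 -1.287  0.284  1.855]
```

Request:
carry_out --pt "-2.8 1.5 0 0.05" --pt "-2.8 1.5 0 0.05" --pt "-2.8 1.5 0 0.05" --pt "-2.8 1.5 -1 0.05" --pt "-2.8 1.5 -2 0.05" --pt "-2.8 1.5 -2 0" --pt "-2 1.2 -2 0" --pt "0 0 0 0" --pt "0 0 0 0"

```text
time_s: 21.0
tool_pos: [0.3738, -0.2771, 0.3086]
tool_rot: [79.2, 88.5, 4.3]
force: [0.3, -0.7, 0.0]
grip_width: 0.0597
```

```bash
python3 go.py roundhouse_roof;python3 - <<'E'
from cell import viewer
import cv2
cv2.imwrite("pics/w5.png",viewer.read_camera("wrist")[:,:,::-1])
E
```

```text
t 21.0 grasp [ 0.3782 -0.2767  0.1452] down [ 0.027  0.002 -1.   ] jaw 0.264 q [ -2.  -2.  36. 117.   0.  63.  49.] F [ 0.3 -0.7  0. ] w 0.0597
roundhouse_roof dxy cm [ 0.6  -0.51] spins [-1.65  -0.079  1.492  3.063]
```

View pics/w5.png

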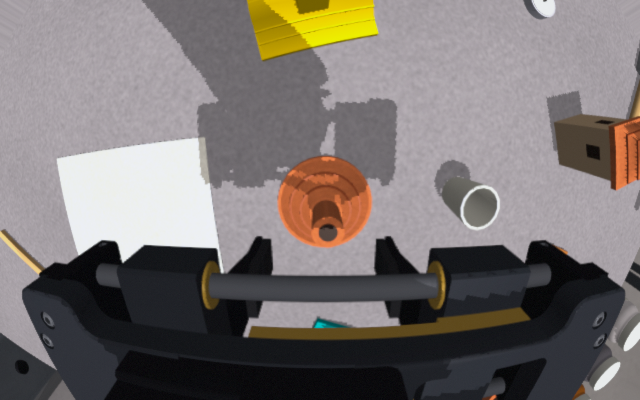

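The round roof lies between the jaws, its chimney at 327,232.

Request:
carry_out --pt "0.5 -0.3 0 0" --pt "0 0 -2 0" --pt "0 0 -2 0" --pt "0 0 -1 0" --pt "0 0 0 0" --pt "0 0 0 0"

```text
time_s: 21.65
tool_pos: [0.3861, -0.2846, 0.2617]
tool_rot: [63.4, 88.0, -11.5]
force: [-0.6, -0.7, -0.2]
grip_width: 0.0598
```

```bash
python3 go.py roundhouse_roof
```

```text
t 21.65 grasp [ 0.3916 -0.2857  0.0983] down [ 0.034 -0.007 -0.999] jaw 0.264 q [ -2.   4.  37. 118.  -4.  57.  52.] F [-0.6 -0.7 -0.2] w 0.0598
roundhouse_roof dxy cm [-0.75  0.38] spins [-1.65  -0.08   1.491  3.062]
```

Request:
carry_out --pt "-0.8 0.4 0 0" --pt "0 0 -1.8 0" --pt "0 0 -1.5 0" --pt "0 0 0 0" --pt "0 0 0 0"

```text
time_s: 22.15
tool_pos: [0.3783, -0.2811, 0.2323]
tool_rot: [62.7, 87.6, -12.2]
force: [0.4, -0.5, 0.6]
grip_width: 0.0598
```

```bash
python3 go.py roundhouse_roof
```

```text
t 22.15 grasp [ 0.3849 -0.2825  0.0689] down [ 0.04  -0.009 -0.999] jaw 0.264 q [ -1.   6.  37. 121.  -5.  53.  54.] F [ 0.4 -0.5  0.6] w 0.0598
roundhouse_roof dxy cm [-0.07  0.06] spins [-1.65  -0.079  1.491  3.062]
```

Request:
carry_out --pt "-0.1 0.1 -0.5 0" --pt "0 0 0 0" --pt "0 0 0 0" --pt "0 0 0 0" --pt "0 0 0 0" --pt "0 0 0 0" --pt "0 0 0 0" --pt "0 0 0 0" --pt "0 0 0 0" --pt "0 0 0 0" --hand 1.5

```text
time_s: 23.15
tool_pos: [0.3777, -0.2806, 0.2299]
tool_rot: [62.5, 87.4, -12.4]
force: [-1.3, -1.2, 0.8]
grip_width: 0.0236
```

```bash
python3 go.py roundhouse_roof roundhouse
```

```text
t 23.15 grasp [ 0.3849 -0.2822  0.0666] down [ 0.044 -0.01  -0.999] jaw 0.264 q [ -1.   6.  37. 121.  -6.  52.  54.] F [-1.3 -1.2  0.8] w 0.0236
roundhouse_roof dxy cm [-0.07  0.03] spins [-1.651 -0.08   1.491  3.062]
roundhouse dxy cm [-0.63 56.34] spins [-3.12  -1.55   0.021  1.592]
```

Request:
carry_out --pt "0 0 3 0" --pt "0 0 4 0" --pt "0 0 4 0" --pt "0.5 1 4 0" --pt "1.5 3 3 0" --pt "1.6 3.4 0 0" --pt "1.6 3.4 0 0" --pt "1.6 3.4 0 0" --pt "1.2 3.6 0 0" --pt "0.6 3.6 0 0" --pt "0 3 0 0" --pt "0 0 0 0"

```text
time_s: 24.35
tool_pos: [0.4613, -0.0257, 0.4133]
tool_rot: [67.5, 87.6, -7.8]
force: [-0.0, 0.7, -2.5]
grip_width: 0.0237
```

```bash
python3 go.py roundhouse
```

```text
t 24.35 grasp [ 0.4681 -0.0266  0.25  ] down [ 0.042 -0.006 -0.999] jaw 0.258 q [-17.  -7.  16. 109.   2.  75.  13.] F [-0.   0.7 -2.5] w 0.0237
roundhouse dxy cm [-8.95 30.78] spins [-3.114 -1.543  0.028  1.599]
```

Request:
carry_out --pt "0 3.4 0 0" --pt "0 3.4 0 0" --pt "0 3.4 0 0" --pt "-0.6 3.4 0 0" --pt "-1.2 3.2 0 0" --pt "-1.4 3 0 0" --pt "-1.6 3 0 0" --pt "-1.8 3 0 0" --pt "-1.8 3 0 0" --pt "-0.5 2 0 0" --pt "0 0 0 0" --pt "0 0 0 0"

```text
time_s: 25.55
tool_pos: [0.368, 0.2867, 0.4075]
tool_rot: [59.3, 87.8, -16.4]
force: [-0.6, -0.0, -1.7]
grip_width: 0.0234
```

```bash
python3 go.py roundhouse
```

```text
t 25.55 grasp [0.374  0.2849 0.2441] down [ 0.036 -0.011 -0.999] jaw 0.249 q [-35.  -4.  -7. 108.   1.  75. -28.] F [-0.6 -0.  -1.7] w 0.0234
roundhouse dxy cm [ 0.46 -0.37] spins [-3.105 -1.534  0.037  1.607]
```

Request:
carry_out --pt "0.3 -0.2 0 0" --pt "0 0 -2.5 0" --pt "0 0 -2.5 0" --pt "0 0 -1.5 0" --pt "0 0 0 0" --pt "0 0 0 0"

```text
time_s: 26.15
tool_pos: [0.3767, 0.2764, 0.3411]
tool_rot: [58.7, 87.7, -17.9]
force: [0.2, 0.2, -0.3]
grip_width: 0.0236
```

```bash
python3 go.py roundhouse
```

```text
t 26.15 grasp [0.383  0.2743 0.1777] down [ 0.039 -0.013 -0.999] jaw 0.235 q [-34.  -2.  -6. 113.   2.  67. -28.] F [ 0.2  0.2 -0.3] w 0.0236
roundhouse dxy cm [-0.44  0.69] spins [-3.091 -1.52   0.051  1.621]
```

Request:
carry_out --pt "-0.5 0.8 0 0" --pt "0 0 -1 0" --pt "0 0 -0.8 0" --pt "0 0 0 0" --pt "0 0 0 0"

```text
time_s: 26.65
tool_pos: [0.3725, 0.285, 0.3243]
tool_rot: [63.7, 87.5, -12.9]
force: [0.5, 0.1, -1.8]
grip_width: 0.0235
```

```bash
python3 go.py roundhouse
```

```text
t 26.65 grasp [0.3795 0.2834 0.161 ] down [ 0.043 -0.01  -0.999] jaw 0.233 q [-35.  -1.  -7. 114.   2.  65. -29.] F [ 0.5  0.1 -1.8] w 0.0235
roundhouse dxy cm [-0.09 -0.22] spins [-3.09  -1.519  0.052  1.623]
```

Request:
carry_out --pt "-0.2 0 -0.6 0" --pt "0 0 -0.6 0" --pt "0 0 0 0" --pt "0 0 0 0" --pt "0 0 0 0"

```text
time_s: 27.15
tool_pos: [0.3703, 0.285, 0.3114]
tool_rot: [63.6, 87.5, -13.0]
force: [-0.1, 0.4, -1.7]
grip_width: 0.0234
```

```bash
python3 go.py roundhouse;python3 - <<'E'
from cell import viewer
import cv2
a=viewer.read_camera("scene")[80:260,300:500];cv2.imwrite("pics/s4.png",cv2.resize(a,None,fx=3,fy=3)[:,:,::-1])
E
```

```text
t 27.15 grasp [0.3773 0.2834 0.148 ] down [ 0.043 -0.01  -0.999] jaw 0.234 q [-35.  -0.  -7. 115.   2.  63. -29.] F [-0.1  0.4 -1.7] w 0.0234
roundhouse dxy cm [ 0.13 -0.21] spins [-3.09  -1.519  0.052  1.623]
```

View pics/s4.png

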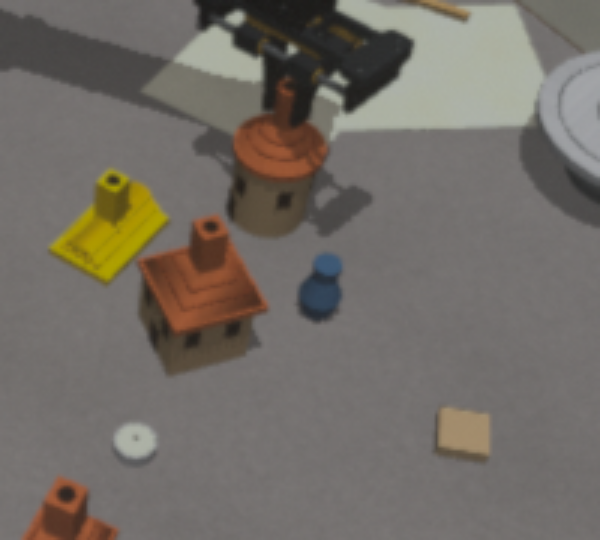

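The round roof (280,148) is on line with its house (270,190). The cottage roof is flat and square. Releasing and backing out of the cameras' view.

Request:
carry_out --pt "0 0 -0.15 0" --pt "0 0 0 0" --pt "0 0 0 0"

```text
time_s: 27.5
tool_pos: [0.3706, 0.2851, 0.3104]
tool_rot: [65.0, 87.4, -11.6]
force: [-0.5, 0.2, -1.4]
grip_width: 0.0235
```

Request:
carry_out --pt "0 0 0 0" --pt "0 0 0 0" --pt "0 0 0 0" --pt "0 0 0 0" --pt "0 0 2 0" --pt "0 0 3 0" --pt "0 0 4 0" --pt "0 0 3 0" --pt "0 0 2 0" --pt "0 0 0 0" --hand 6

```text
time_s: 28.5
tool_pos: [0.3698, 0.2846, 0.4563]
tool_rot: [65.5, 87.4, -11.1]
force: [0.3, -0.1, -0.4]
grip_width: 0.0598
```

Request:
carry_out --pt "-1 3.5 0 0" --pt "-1 3.5 0 0" --pt "-1 3.5 0 0" --pt "-1 3.5 0 0" --pt "-1 3.5 0 0" --pt "-1 3.5 0 0" --pt "-1 3.5 0 0" --pt "0 2 0 0" --pt "0 0 0 0" --pt "0 0 0 0"

```text
time_s: 29.5
tool_pos: [0.2956, 0.5562, 0.4446]
tool_rot: [49.9, 87.6, -27.0]
force: [0.4, 0.5, -0.1]
grip_width: 0.0601
```

```bash
cat > chk.py <<'E'
from fit import *
from cell import viewer
import json
P=json.load(open('res.json'));Z=dict(cottage=.07,tower=.09,longhouse=.06,roundhouse=.08)
A=[]
for k in("top","scene"):
    im,m=viewer.read_camera(k),viewer.camera_model(k); A.append(im)
    i0=cv2.imread(f"pics/{k}0.png")[:,:,::-1].copy()
    for n,z in Z.items():
        h=P[n]; h1,_=fit(n,h,[(i0,m)],yaws=[h[2]]); r,c=fit(n+'_roof',h1,[(im,m)],z0=z,yaws=[h[2]-.1,h[2]+.1])
        print(k,n,'off mm',((r[:2]-h1[:2])*1000).round(1),'dyaw',round(r[2]-h1[2],3),c)
a=cv2.resize(A[0][115:300,130:490],(780,400));b=cv2.resize(A[1][110:340,120:500],(780,472))
cv2.imwrite('pics/fin_t.png',a[:,:,::-1]);cv2.imwrite('pics/fin_s.png',b[:,:,::-1])
E
python3 go.py; python3 chk.py
```

```text
t 29.5 grasp [0.3017 0.5531 0.2812] down [ 0.037 -0.019 -0.999] jaw 0.228 q [-50.  16. -19.  82.   7.  83. -56.] F [ 0.4  0.5 -0.1] w 0.0601
top cottage off mm [1.8 0.3] dyaw -0.01 [np.float64(0.039)]
top tower off mm [-1.   0.1] dyaw 0.013 [np.float64(0.061)]
top longhouse off mm [-1.9 -0.7] dyaw 0.001 [np.float64(0.057)]
top roundhouse off mm [-1.3  1.9] dyaw 0.065 [np.float64(0.038)]
scene cottage off mm [1.7 1.4] dyaw 0.021 [np.float64(0.113)]
scene tower off mm [ 0.3 -1.5] dyaw 0.016 [np.float64(0.166)]
scene longhouse off mm [-0.2 -1.9] dyaw -0.004 [np.float64(0.116)]
scene roundhouse off mm [-1.5  5.8] dyaw -0.081 [np.float64(0.318)]
```

View pics/fin_t.png

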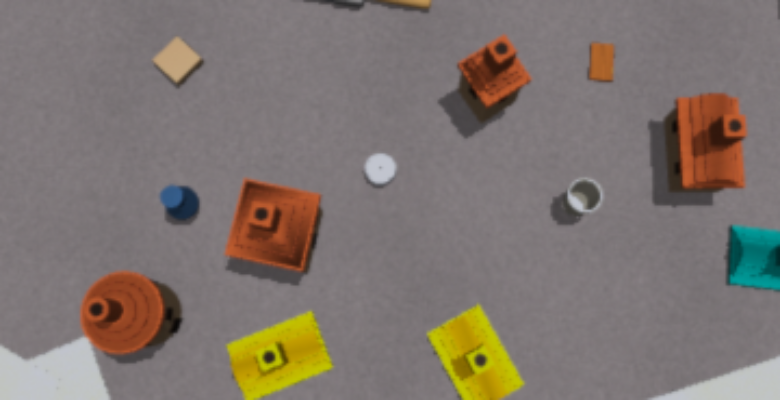

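View pics/fin_s.png

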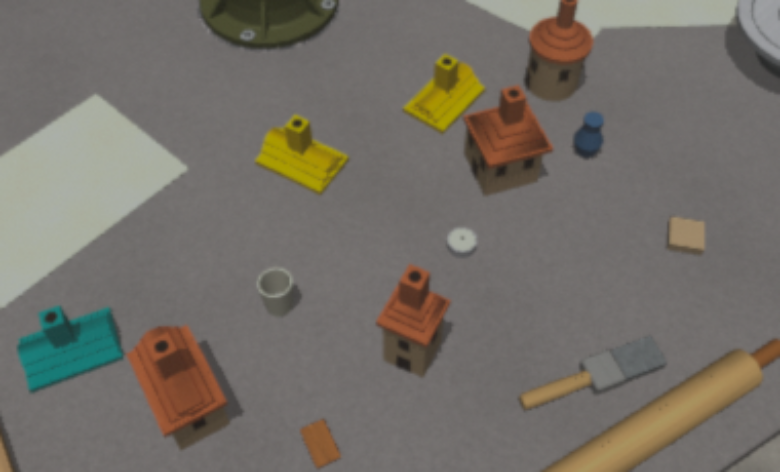

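Both pictures show all four roofs seated, flat and square, with the beaker and vase where they stood. Every measured offset is under 10 mm.

```bash
python3 -c "
from cell import env
print(env.sign_off())"
```

```text
the job is handed in; nothing more can be done
None
```

All four roofs are on their own houses and released, and the job is handed in at about 29.6 s. I lifted each roof by its chimney, lowered it close to the walls and backed the arm off clear of everything.

- **Centring (top camera):** each roof sits within 1–2.3 mm of its house's centre.
- **Centring (scene camera):** the cottage, tower and longhouse roofs agree within 2.2 mm. The round roof read about 6 mm off there. That fit was poor (silhouette mismatch 0.32) and disagrees with the top view's 2.3 mm; both are under the 10 mm limit.
- **Squareness:** the three square and oblong roofs are within about 0.02 rad of square to the walls.
- **Flatness:** I judged this by eye in both final pictures and did not measure it. All four roofs look flat on the walls.
- **Houses, beaker and vase:** all look upright and in place in the final pictures. I did not measure their final positions.
- **Gripper tilt:** the tool crept to about 0.045 rad of tilt late in the run. The round roof was placed at that tilt and still appears to sit flat.

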